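Clamp an axle beam in the slip-clutch glue press

TASK

Slide the plywood axle beam along the glue press's guides until its end rests against the stop, pushing gently, then clamp it by turning the press's black thumbscrew cap clockwise until its drag clutch just slips. Stop at the first slip - let it slip by some 10 to 25 degrees, under a twelfth of a turn in all - and leave the beam clamped, without disturbing the other things on the table.

Things in the scene. Friction and masses are not known exactly. Their poses are not given: they have to be found in the camera images.
- press: grey C-frame glue press, fixed. Origin on the table below its vertical screw axis; x runs along the guides towards the stop, z up. Base plate x -190 to +95 mm, 120 mm wide, top at 15 mm. Two rails on it, 10 mm high, 12 mm wide, 43 mm apart, x -190 to +60. Overhanging arm, 50 mm wide, x -28 to +88, 91 to 117 mm high (boss round the screw to 125); column behind the stop
- stop: steel end stop on the press before its column, sprung (gives 1 mm per 4 N, at most 4 mm), 50 mm wide, 16 to 48 mm above the table; axes as the press. Its origin is the middle of its underside; the face that meets the beam is 4 mm before it, at x = +40 mm in the press's frame. The beam must not be pressed against it with more than 25 N
- beam_center (a point): centre of the loose plywood beam, 150 x 40 x 36 mm, about 0.16 kg, lying flat on the base plate between the rails (1.5 mm play each side), top 51 mm above the table; x along it. It starts 25 to 60 mm short of the stop; home, its centre is at x = -35 mm in the press's frame. Its near (-x) end sticks out of the press and can be pushed from above, above the rails
- beam: the same beam; origin at the centre of its underside, x along its length towards the stop, z up
- cap_center (a point): centre of the thumbscrew cap, a black fluted upright cylinder 36 mm across, 30 mm high, on the screw axis; its axes do not turn with it. Gripped from above anywhere round its side. Clockwise from above lowers it, spindle and foot by 8 mm a turn; back unscrews. Below it are 6 mm of thin shaft, then a collar 25 mm across, 14 mm high
- screw: the screw unit (cap, spindle, foot, pin) as it moves up and down in the arm; axes as the press, not turning; origin on the screw axis. Cap underside at z = +148 mm in it. The foot, 44 mm across, is screwed out differently each time: its underside starts 1.5 to 4.6 mm above the beam's top. Free, the cap takes about 0.03 N m; bearing on the beam, torque climbs to 0.25 N m over 0.6 to 1 rad
- pin_top (a point): top of the 8 mm steel pin in the middle of the cap's top. At 0.25 N m the clutch in the cap slips: the cap turns on at that torque, the spindle stands. The pin starts 182 mm up in the screw's frame and rises by 1.2 mm per rad of slip. In all 2 to 4.6 rad of turning. A spring in the cap (1.2 N m/rad) gives first, and turns the cap back by up to 0.2 rad when it is let go
- wheel: a loose plywood wheel, a flat disc 84 mm across and 6 mm thick, lying on the table; bystander, not to be disturbed; origin at its underside
- cell_a: a small battery cell, 50 mm long and 14 mm thick, lying on the table; bystander, not to be disturbed; origin at its underside (lying along its x axis)
- cell_b: a second battery cell like the first; bystander, not to be disturbed; origin at its underside (lying along its x axis)
- holder: a black open battery holder, 64 x 62 x 18 mm; bystander, not to be disturbed; origin at its underside
- water: a clear water bottle standing 150 mm tall, 62 mm across; bystander, not to be disturbed; origin at its underside
- driver: a screwdriver with a green handle lying on the table; bystander, not to be disturbed; origin at its underside (lying along its x axis)
- case: a purple pencil case, 200 x 85 x 35 mm; bystander, not to be disturbed; origin at its underside
- tape: a roll of tape lying flat, 90 mm across, 19 mm high; bystander, not to be disturbed; origin at its underside
Things that resemble listed ones, but are neither listed nor needed, are in the scene too. Of the things that look like the beam, the largest one is meant.

How it is judged (in metres and radians):
On the way, in this order (a step that is already met when the one before it is completed fails the run):
1. the beam is home against the stop (x of beam_center in the frame of press above -0.039 m and angle between beam's own z axis and vertical below 0.05 rad), for 0.2 s.
2. with the beam home, the cap is turned until the clutch slips, the foot bearing on the beam (x of beam_center in the frame of press above -0.039 m and z of pin_top in the frame of screw between 0.18212 and 0.18266 m and contact force between screw and beam above 8 N), for 0.2 s.
At the end, for the whole second after the job is handed in: The beam lies flat in the guides, within 4 mm of the stop and at rest, the foot presses on it with more than 8 N, and the clutch has slipped by 0.10 to 0.55 rad in all, so that its pin has risen by 0.12 to 0.66 mm (all of step 2 and angle between beam's own z axis and vertical below 0.05 rad and linear speed of beam below 0.01 m/s); the robot touches nothing.
It fails at once if the clutch is slipped by more than 0.55 rad (not (z of pin_top in the frame of screw below 0.18266 m)).
It fails at once if the beam is driven against the stop with more than 25 N (contact force between beam and stop above 25 N).
It fails at once if another thing on the table is moved by more than 30 mm (distance of any of wheel, cell_a, cell_b, holder, water, driver, case, tape from where it was at the start of the episode above 0.03 m).
It also fails if it takes over 72 s, if anything falls off the work surface, if the arm or the gripper's body presses on something with over 40 N, if the wrist force passes 120 N, or if a joint passes its speed limit or range.

ROBOT

A 6-joint arm with a two-finger parallel gripper is mounted at the origin on the work surface. World frame = base frame: x ahead of the robot, y to its left, z up, the work surface at z = 0. Lengths are in mm, angles in rad, forces in N, time in s.
With the tool pointing down it reaches from about 275 to 875 mm from the base axis. Payload 12.5 kg.
Tool frame: the origin (TCP) lies midway between the tips of the shut fingers; the grasp point (between the pads) lies 19 mm behind it; z points along the fingers, y is the direction in which the jaws open and shut (so a half turn about z gives the same grasp; the last joint's range is limited). The gripper opens to 85 mm and grips with 20 to 120 N. Pads are 22 mm wide; open, the fingers measure 114 mm over their backs; the gripper's body (76 mm by 85 mm) begins 54 mm behind the grasp point. The pads swing forward as they close: fully open they stand 13 mm farther back than shut.
Start: joints at [-1.216, 0.351, 1.652, -0, 1.139, -0.085], TCP at [234.184, -497.637, 231.29] pointing down, gripper open.
Joint ranges: [-2.75, 2.75], [-0.79, 2.1], [0.01, 2.65], [-1.57, 4.71], [0.07, 3.14], [-2.87, 2.87]. Speed limits (rad/s): [2.22, 2.22, 2.79, 3.14, 3.14, 3.14].

INTERFACE

Orientations are given as a 3x3 rotation matrix whose columns are the frame's x, y, z axes.
In Python, from station import state, cams, workorder gives the robot as it stands.
- The arm moves only by the tool arm_command, never from a script. Its argument "series" is a list of rows, each a list of 6 numbers: the shift along the tool's x, y, z in m, then the turn, a rotation vector about the tool's x, y, z in units of 8 degrees (1.0 is 8 degrees). A call has exactly 5 rows; each row shifts and turns the commanded pose from where the row before left it, along the tool's axes as they then stand; what a row does not reach is not made up. A row lasts 1/8 s, in which the tool goes at most 62.5 mm and 10.7 degrees, less where a joint would pass 70% of its speed; a pose out of reach is approached as far as the arm can. A call is refused whole if a number of a shift passes 0.0625 or a number of a turn 1, either way. A call with a gripper value outside its range is refused whole. "gripper" is the finger opening in m, from 0 to 0.0854, set as the call begins (left out, the last holds). The fingers move at their own pace and stop on an object; "newtons" is the grip in N (left out, the last holds). Time passes only in rows, so rows that do not move let the fingers close, or fill a call up. It gives the time, the measured TCP pose, the force and the opening at its end, in the units of the state.
- state(): the state, without advancing time (a new reading comes with each control period).
- cams.get_image(name): name is "scene" or "side" or "wrist"; returns (picture, depth): 480x640x3 uint8, red, green, blue; 480x640 float32, mm along the optical axis (not along the pixel's ray), 0 where there is no reading.
- cams.get_calibration(name): a dict with "mtx" (3x3 intrinsics, pixels), "dist_coeffs" ([k1, k2, p1, p2, k3] as OpenCV has them; the pictures are not rectified), "position" and "attitude" of the camera in the world. Camera axes: x right, y up, looking along -z (the intrinsics and any distortion apply to the point x, -y, -z); pixel columns grow to the right and rows downward; lengths in mm; the calibration is good to about 2 mm. A picture is of the moment at which its call begins: read the wrist's pose just before it. get_calibration takes no time and is no camera call; for the wrist camera it gives the pose at the moment of the call.
- workorder.sign_off(): hands the job in, once; it reports no verdict.
Trained networks look in the newest picture that a camera, given by its name, has taken for a name from the list of things; names that differ only in an ending like _2 or _b are one class to them, and where a whole thing is asked for, a point or a joint stands for the part that bears it (a point fixed in the world has none). Each returns a list of dicts, best first, with "confidence" (0 to 1); they miss things now and then, are a little off and sometimes report something else, mostly with a low value. They report only what shows in the picture. A call takes as long as a camera call. They do not tell look-alikes from the thing itself.
- cams.look_for(camera, label): "at" ([x, y, z] in mm, in world coordinates, good to about 4 mm: the middle of the surface that is visible of it).
- cams.masks_of(camera, label): "pixels" (480x640 bool, what is visible of it).
- cams.landmark_of(camera, label): "at" ([x, y, z] in mm, in world coordinates, good to about 4 mm: a listed point, or the origin of a listed thing).
The state is a dict: "t": time; "joint_positions": joint angles; "joint_vel": joint speeds; "tau": joint torques, N m; "ee_pos": TCP position; "ee_rot": TCP orientation; "contact_force": force on the tool from outside, world axes, zero at the start; "moment": the same for the moment, N m; "width": opening from 0.0 (shut) to 1.0 (fully open).
Only numpy, scipy, OpenCV 4.12 (cv2) and the standard library are available. Lean on these libraries where they do the work, as an engineer would, in place of code of your own. Each camera call takes 0.05 s, during which the arm holds its last target.

## Working session

There is one attempt and no reset: what is moved stays moved. The work goes in short steps, Python scripts to look and compute and a tool call to move; the robot and the scene stay as the last step left them, time stands still between calls to the robot, and variables do not carry over. Pictures are saved under pics/ and viewed, and the job is handed in when it is done.

Besides the shell and the picture viewer there is one more tool, called after "Request:" by a JSON object that holds its "op" and its "data". arm_command: Moves the arm, as the interface text tells. Its arguments: {"type":"object","properties":{"series":{"type":"array","items":{"type":"array","items":{"type":"number"}}},"gripper":{"type":"number"},"newtons":{"type":"number"}},"required":["series"]}

```bash
ls; mkdir -p pics; cat > h.py <<'E'
import numpy as np, cv2
from station import state, cams, workorder
def save(cam,name):
    im,d=cams.get_image(cam); cv2.imwrite(f'pics/{name}.png',im[:,:,::-1]); np.save(f'pics/{name}.npy',d); return im,d
def px2w(cam,u,v,z,cal=None):
    c=cal or cams.get_calibration(cam)
    p=cv2.undistortPoints(np.array([[[u,v]]],float),np.array(c['mtx'],float),np.array(c['dist_coeffs'],float))[0,0]
    return np.array(c['position'])+np.array(c['attitude'])@np.array([p[0]*z,-p[1]*z,-z])
def cloud(cam,d,cal=None):
    c=cal or cams.get_calibration(cam)
    vv,uu=np.mgrid[:480,:640]
    p=cv2.undistortPoints(np.stack([uu,vv],-1).reshape(-1,1,2).astype(float),np.array(c['mtx'],float),np.array(c['dist_coeffs'],float))[:,0]
    z=d.reshape(-1)
    P=np.stack([p[:,0]*z,-p[:,1]*z,-z],1)@np.array(c['attitude']).T+np.array(c['position'])
    return P.reshape(480,640,3)
def w2px(cam,X,cal=None):
    c=cal or cams.get_calibration(cam)
    q=np.array(c['attitude']).T@(np.array(X,float)-np.array(c['position']))
    q=q*[1,-1,-1]
    r,_=cv2.projectPoints(q[None],np.zeros(3),np.zeros(3),np.array(c['mtx'],float),np.array(c['dist_coeffs'],float))
    return r[0,0]
E
python3 - <<'E'
from h import *
s=state(); print(s['t'],s['ee_pos'],s['ee_rot'],s['contact_force'],s['width'])
for c in ['scene','side','wrist']:
    save(c,c+'0'); k=cams.get_calibration(c); print(c,k['position'],np.round(k['attitude'],3).tolist(),k['mtx'])
    if c!='wrist':
        for l in ['press','stop','beam_center','cap_center','pin_top','beam','screw','water','driver','case','tape','wheel','holder','cell_a']:
            print(c,l,[(np.round(r['at']),round(r['confidence'],2)) for r in cams.landmark_of(c,l)][:3])
print(state()['t'])
E
```

```text
pics
0.0 [ 234.08175802 -497.33167205  230.7505603 ] [[ 9.04819553e-01  4.25795034e-01 -4.06870016e-04]
 [ 4.25795218e-01 -9.04818907e-01  1.08515697e-03]
 [ 9.39107667e-05 -1.15511455e-03 -9.99999328e-01]] [-0.20531552 -0.31295643  0.68635532] 0.9996642230030723
scene [1169.57526632 -337.68078412 1015.28301935] [[0.502, -0.699, 0.51], [0.865, 0.401, -0.301], [0.006, 0.592, 0.806]] [[440.8804069    0.         323.40402191]
 [  0.         440.8804069  234.55170009]
 [  0.           0.           1.        ]]
scene press [(array([581.,  31.,   4.]), 0.69)]
scene stop [(array([580.,  72.,  15.]), 0.42)]
scene beam_center [(array([848., -73.,  14.]), 0.76), (array([590., -57.,  36.]), 0.72), (array([374., 105.,  12.]), 0.62)]
scene cap_center [(array([587., -58.,  15.]), 0.72), (array([588.,  29., 162.]), 0.67)]
scene pin_top []
scene beam [(array([368., 105.,  -2.]), 0.97), (array([849., -72.,  -4.]), 0.73), (array([587., -58.,  11.]), 0.72)]
scene screw [(array([586.,  32.,   2.]), 0.7), (array([589., -57.,  14.]), 0.51)]
scene water [(array([666., 361.,  -1.]), 0.96)]
scene driver [(ar
[... 983 characters left out ...]
rray([ 640., -435.,    2.]), 0.43)]
side water [(array([673., 364.,   1.]), 0.84)]
side driver [(array([ 715., -273.,   -7.]), 0.66)]
side case [(array([ 410., -311.,   -2.]), 0.83)]
side tape [(array([ 638., -435.,    1.]), 0.94), (array([ 413., -308.,   -4.]), 0.36)]
side wheel [(array([706.,   3.,   3.]), 0.9)]
side holder [(array([448., -19.,   3.]), 0.59)]
side cell_a [(array([472.,  49.,  -0.]), 0.59), (array([696.,  81.,   0.]), 0.5)]
wrist [ 310.40651371 -462.21434762  375.38111777] [[0.425, 0.856, 0.296], [-0.905, 0.402, 0.138], [-0.001, -0.327, 0.945]] [[381.19791158   0.         323.42657638]
 [  0.         381.19791158 240.33513895]
 [  0.           0.           1.        ]]
1.55
```

View pics/scene0.png

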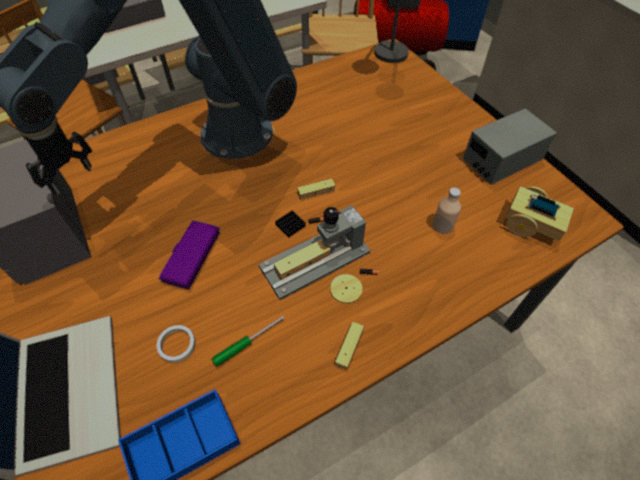

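View pics/side0.png

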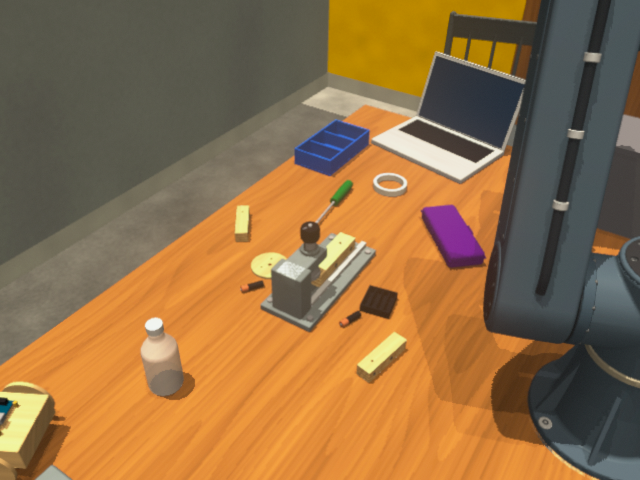

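The scene picture shows the press at about (320,255): the beam on its -x side, the cap at (331,214), and the column away from the case. The press x axis is roughly world +y. I'll fit its pose from depth.

```bash
cat > fit.py <<'E'
from h import *
for c in ['scene','side']:
    d=np.load(f'pics/{c}0.npy'); P=cloud(c,d)
    near=(np.hypot(P[...,0]-581,P[...,1]+10)<200)&(d>0)
    t=near&(abs(P[...,2])<3); print(c,'table z',np.median(P[...,2][t]))
    im=cv2.imread(f'pics/{c}0.png').astype(int)
    grey=(im.max(-1)-im.min(-1)<30)
    m=near&grey&(P[...,2]>8)&(P[...,2]<32)
    n,lab,st,_=cv2.connectedComponentsWithStats(m.astype(np.uint8)); k=1+np.argmax(st[1:,4]); m=lab==k
    r=cv2.minAreaRect(P[m][:,:2].astype(np.float32)); print('base',r,m.sum())
    print(np.round(cv2.boxPoints(r)))
    yel=(im[...,2]-im[...,0]>40)&(im[...,1]-im[...,0]>30)
    b=near&yel&(abs(P[...,2]-51)<5)&(abs(P[...,0]-581)<60)&(P[...,1]<60)&(P[...,1]>-180)
    print('beamtop',cv2.minAreaRect(P[b][:,:2].astype(np.float32)),P[b].mean(0),b.sum(), np.median(P[b][:,2]))
    cp=near&(P[...,2]>140)&(P[...,2]<215)&(np.hypot(P[...,0]-585,P[...,1]-30)<40)
    print('cap',P[cp].mean(0),P[cp].min(0),P[cp].max(0),cp.sum())
    h=np.histogram(P[cp][:,2],bins=np.arange(140,216,3)); print(h[0])
E
python3 fit.py
python3 - <<'E'
import cv2
for c,x,y in [('scene',250,190),('side',250,200)]:
    im=cv2.imread(f'pics/{c}0.png')[y:y+130,x:x+150]
    cv2.imwrite(f'pics/{c}0z.png',cv2.resize(im,None,fx=4.5,fy=4.5,interpolation=cv2.INTER_CUBIC))
E
```

```text
scene table z -0.3024099380552343
base ((590.0574340820312, -22.237701416015625), (121.46426391601562, 283.75091552734375), 1.3757911920547485) 2260
[[ 526.  118.]
 [ 533. -166.]
 [ 654. -163.]
 [ 647.  121.]]
beamtop ((591.0662841796875, -60.380821228027344), (42.40116882324219, 150.21302795410156), 1.367377519607544) [592.32622824 -64.96263505  50.35901931] 708 50.285906585376665
cap [593.35738801  23.45656063 170.52807767] [569.98068666   6.3748081  141.1353418 ] [607.95272501  44.86186333 182.91500197] 234
[ 2  0  4  6  8  9 12 16  9 10 21 56 68 11  2  0  0  0  0  0  0  0  0  0
  0]
side table z -0.4347296286428559
base ((584.9359741210938, -14.207077026367188), (118.34603881835938, 286.6328125), 0.8338418006896973) 2246
[[ 524.  128.]
 [ 528. -158.]
 [ 646. -157.]
 [ 642.  130.]]
beamtop ((589.2722778320312, -57.55577850341797), (42.40262985229492, 152.06478881835938), 3.034059524536133) [585.84608948 -69.93805097  50.79332049] 608 50.89180778176956
cap [583.06128662  36.63631342 168.26151867] [567.26297919  12.41186991 140.04746229] [604.91146103  50.96185972 182.5078409 ] 397
[ 15   1   2  17  21  28  21  25  26  24  21  55 113  26   2   0   0   0
   0   0   0   0   0   0   0]
```

View pics/scene0z.png

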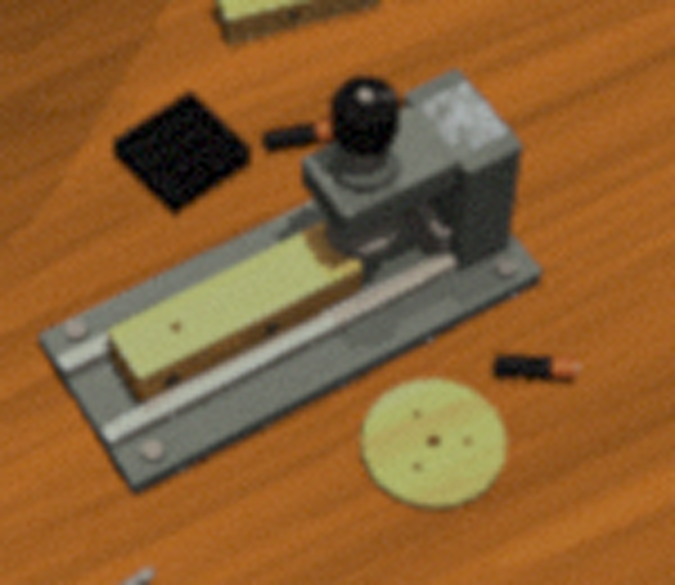

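View pics/side0z.png

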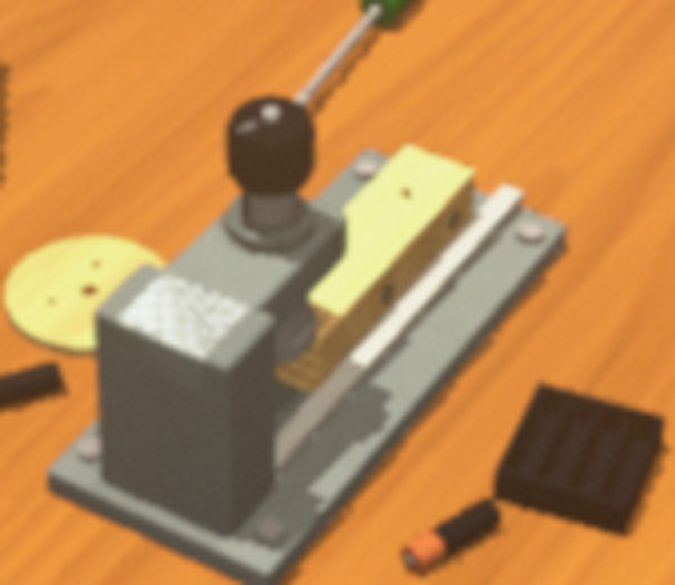

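Press frame: origin near (586.5, 29) mm, x axis along world +y turned about 1.2°. The beam centre is about 53 mm short of home, with its near end at y≈-134. I'll travel with the fingers closed.

Request:
{"op": "arm_command", "data": {"series": [[0.046,-0.0143,0,0,0,0],[0.046,-0.0143,0,0,0,0],[0.046,-0.0143,0,0,0,0],[0.046,-0.0143,0,0,0,0],[0.046,-0.0143,0,0,0,0]], "gripper": 0.0, "newtons": 60}}

```text
t: 2.17
ee_pos: [412.9, -333.9, 231.4]
ee_rot: [[0.905, 0.426, 0.0], [0.426, -0.905, -0.0], [0.0, 0.0, -1.0]]
contact_force: [0.1, -1.1, 0.4]
width: 0.001
```

Request:
{"op": "arm_command", "data": {"series": [[0.046,-0.0143,0,0,0,0],[0.046,-0.0143,0,0,0,0],[0.046,-0.0143,0,0,0,0],[0.046,-0.0143,0,0,0,0],[0.046,-0.0143,0,0,0,0]]}}

```text
t: 2.8
ee_pos: [590.6, -171.2, 231.3]
ee_rot: [[0.905, 0.426, 0.0], [0.426, -0.905, -0.0], [0.0, 0.0, -1.0]]
contact_force: [-0.3, 0.4, 0.5]
width: -0.002
```

Request:
{"op": "arm_command", "data": {"series": [[0,0,0,0,0,-1],[0,0,0,0,0,-1],[0,0,0,0,0,-1],[0,0,0,0,0,-1],[0,0,0,0,0,-1]]}}

```text
t: 3.42
ee_pos: [589.5, -172.4, 231.2]
ee_rot: [[0.415, 0.91, -0.0], [0.91, -0.415, 0.0], [-0.0, -0.0, -1.0]]
contact_force: [-0.6, 0.4, 0.2]
width: -0.001
```

```bash
cat > st.py <<'E'
from h import *
s=state(); R=np.array(s['ee_rot']); print(round(s['t'],2),np.round(s['ee_pos'],1),'yaw',round(np.degrees(np.arctan2(R[1,0],R[0,0])),2),'tilt',np.round(R[:,2],4),'q',np.round(s['joint_positions'],3),'F',np.round(s['contact_force'],2),'M',np.round(s['moment'],3),'w',round(s['width'],3))
E
python3 st.py
```

```text
3.42 [ 589.5 -172.4  231.2] yaw 65.46 tilt [-1.e-04  0.e+00 -1.e+00] q [-0.36   0.468  1.476 -0.     1.198  0.068] F [-0.57  0.41  0.15] M [-0.017  0.016 -0.01 ] w -0.001
```

Request:
{"op": "arm_command", "data": {"series": [[0,0,0,0,0,-0.965],[0,0,0,0,0,-0.965],[0,0,0,0,0,-0.965],[0,0,0,0,0,-0.965],[0,0,0,0,0,-0.965]]}}

```text
t: 4.05
ee_pos: [589.5, -172.4, 231.2]
ee_rot: [[-0.243, 0.97, -0.0], [0.97, 0.243, 0.0], [0.0, -0.0, -1.0]]
contact_force: [-0.6, -0.4, 0.1]
width: -0.001
```

Request:
{"op": "arm_command", "data": {"series": [[0,0,0,0,0,-0.965],[0,0,0,0,0,-0.965],[0,0,0,0,0,-0.965],[0,0,0,0,0,-0.965],[0,0,0,0,0,-0.965]]}}

```text
t: 4.68
ee_pos: [589.5, -172.4, 231.2]
ee_rot: [[-0.795, 0.607, -0.0], [0.607, 0.795, 0.0], [0.0, 0.0, -1.0]]
contact_force: [0.8, -0.1, 0.0]
width: -0.006
```

Request:
{"op": "arm_command", "data": {"series": [[0,0,0,0,0,-0.965],[0,0,0,0,0,-0.965],[0,0,0,0,0,-0.965],[0,0,0,0,0,-0.965],[0,0,0,0,0,-0.965]]}}

```text
t: 5.3
ee_pos: [589.5, -172.4, 231.2]
ee_rot: [[-1.0, -0.022, -0.0], [-0.022, 1.0, 0.0], [0.0, 0.0, -1.0]]
contact_force: [-0.1, -0.2, -0.8]
width: -0.002
```

Request:
{"op": "arm_command", "data": {"series": [[0,0,0.045,0,0,0],[0,0,0.045,0,0,0],[0,0,0.045,0,0,0],[0,0,0.04,0,0,0],[0,0,0.02,0,0,0]]}}

```text
t: 5.92
ee_pos: [588.7, -172.1, 34.3]
ee_rot: [[-1.0, -0.017, -0.002], [-0.017, 1.0, 0.001], [0.002, 0.001, -1.0]]
contact_force: [-0.3, 0.6, 0.4]
width: -0.004
```

```bash
python3 st.py; python3 -c "
from h import *
save('scene','s1');im=cv2.imread('pics/s1.png')[150:320,200:420];cv2.imwrite('pics/s1z.png',cv2.resize(im,None,fx=3.5,fy=3.5))"
```

```text
5.92 [ 588.7 -172.1   34.3] yaw -179.0 tilt [-2.4e-03  9.0e-04 -1.0e+00] q [-0.36   0.714  1.605  0.     0.825 -1.949] F [-0.3   0.61  0.41] M [ 0.02  -0.013  0.007] w -0.004
```

View pics/s1z.png

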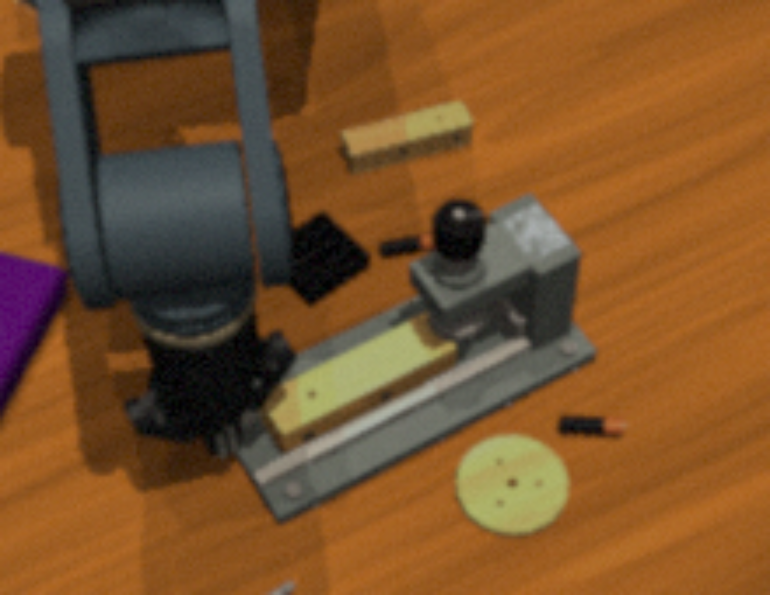

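The gripper is behind the beam's near end (pixel ~(265,410)) and not touching anything. Now I'll push along +tool y.

Request:
{"op": "arm_command", "data": {"series": [[0,0.006,0,0,0,0],[0,0.006,0,0,0,0],[0,0.006,0,0,0,0],[0,0.006,0,0,0,0],[0,0.004,0,0,0,0]]}}

```text
t: 6.6
ee_pos: [589.3, -144.1, 36.7]
ee_rot: [[-1.0, -0.018, 0.001], [-0.018, 1.0, -0.0], [-0.001, -0.0, -1.0]]
contact_force: [0.1, -1.7, 1.2]
width: -0.001
```

Request:
{"op": "arm_command", "data": {"series": [[0,0.004,0,0,0,0],[0,0.004,0,0,0,0],[0,0.004,0,0,0,0],[0,0.004,0,0,0,0],[0,0.004,0,0,0,0]]}}

```text
t: 7.22
ee_pos: [588.7, -124.2, 36.3]
ee_rot: [[-1.0, -0.017, -0.0], [-0.017, 1.0, -0.0], [0.0, -0.0, -1.0]]
contact_force: [-0.2, -2.3, 0.6]
width: 0.005
```

```bash
python3 st.py; cat > bm.py <<'E'
from h import *
import sys
n=sys.argv[1]
for c in ['scene','side']:
    im,d=save(c,n+c); im=im[:,:,::-1].astype(int)
    P=cloud(c,d)
    # press frame
    a=np.radians(1.2); X=np.array([-np.sin(a),np.cos(a)]); Y=np.array([-np.cos(a),-np.sin(a)])
    D=P[...,:2]-[586.5,29.3]; px=D@X; py=D@Y
    yel=(im[...,2]-im[...,0]>40)&(im[...,1]-im[...,0]>30)
    b=yel&(d>0)&(abs(P[...,2]-51)<5)&(abs(py)<35)&(px<30)&(px>-220)
    print(c,'near end',np.percentile(px[b],[0.5,2]),'y',np.percentile(py[b],[2,98]),b.sum())
E
python3 bm.py p1
```

```text
7.22 [ 588.7 -124.2   36.3] yaw -179.0 tilt [-0. -0. -1.] q [-0.285  0.694  1.64  -0.     0.807 -1.873] F [-0.22 -2.26  0.6 ] M [-0.26  -0.018 -0.04 ] w 0.005
scene near end [-140.62913886 -137.74561742] y [-23.34777478  15.54887982] 557
side near end [-139.16455043 -136.22931488] y [-21.58559088  17.78225155] 493
```

Request:
{"op": "arm_command", "data": {"series": [[0,0.005,0,0,0,0],[0,0.005,0,0,0,0],[0,0.005,0,0,0,0],[0,0.005,0,0,0,0],[0,0.004,0,0,0,0]]}}

```text
t: 7.95
ee_pos: [588.2, -100.0, 36.2]
ee_rot: [[-1.0, -0.018, -0.0], [-0.018, 1.0, 0.0], [0.0, 0.0, -1.0]]
contact_force: [0.6, -0.8, -0.0]
width: -0.001
```

Request:
{"op": "arm_command", "data": {"series": [[0,0.001,0,0,0,0],[0,0.0005,0,0,0,0],[0,0.0005,0,0,0,0],[0,0.0005,0,0,0,0],[0,0.0005,0,0,0,0]]}}

```text
t: 8.57
ee_pos: [588.2, -97.4, 36.3]
ee_rot: [[-1.0, -0.017, -0.0], [-0.017, 1.0, -0.0], [0.0, -0.0, -1.0]]
contact_force: [0.2, -1.1, -0.9]
width: -0.004
```

```bash
python3 st.py; python3 bm.py p2; python3 st.py
```

```text
8.57 [588.2 -97.4  36.3] yaw -179.0 tilt [-0. -0. -1.] q [-0.242  0.687  1.656 -0.     0.799 -1.83 ] F [ 0.23 -1.09 -0.89] M [-0.135  0.047  0.019] w -0.004
scene near end [-113.96255666 -112.5036285 ] y [-23.31228671  15.30295297] 458
side near end [-111.87134155 -110.09252557] y [-18.54801496  17.96650018] 348
8.68 [588.2 -97.4  36.3] yaw -179.0 tilt [-1.e-04  0.e+00 -1.e+00] q [-0.242  0.687  1.656  0.     0.799 -1.83 ] F [ 0.2  -1.26 -0.2 ] M [-0.038  0.007 -0.025] w -0.001
```

Close to the stop now, so I'll go in half-millimetre steps and watch the force.

Request:
{"op": "arm_command", "data": {"series": [[0,0.0005,0,0,0,0],[0,0.0005,0,0,0,0],[0,0.0005,0,0,0,0],[0,0.0005,0,0,0,0],[0,0,0,0,0,0]]}}

```text
t: 9.3
ee_pos: [588.2, -95.5, 36.3]
ee_rot: [[-1.0, -0.017, 0.0], [-0.017, 1.0, -0.0], [-0.0, -0.0, -1.0]]
contact_force: [0.2, -1.4, 0.2]
width: -0.002
```

```bash
python3 st.py
```

```text
9.3 [588.2 -95.5  36.3] yaw -179.0 tilt [ 2.e-04 -1.e-04 -1.e+00] q [-0.239  0.686  1.657 -0.     0.799 -1.827] F [ 0.19 -1.37  0.18] M [-0.304 -0.052  0.043] w -0.002
```

Request:
{"op": "arm_command", "data": {"series": [[0,0.0005,0,0,0,0],[0,0.0005,0,0,0,0],[0,0.0005,0,0,0,0],[0,0.0005,0,0,0,0],[0,0,0,0,0,0]]}}

```text
t: 9.93
ee_pos: [588.4, -93.9, 36.5]
ee_rot: [[-1.0, -0.017, 0.001], [-0.017, 1.0, -0.001], [-0.001, -0.001, -1.0]]
contact_force: [0.6, -6.5, -0.2]
width: -0.001
```

```bash
python3 st.py
```

```text
9.93 [588.4 -93.9  36.5] yaw -179.0 tilt [ 7.e-04 -8.e-04 -1.e+00] q [-2.360e-01  6.860e-01  1.657e+00 -1.000e-03  7.980e-01 -1.824e+00] F [ 0.57 -6.52 -0.15] M [-1.086 -0.043  0.008] w -0.001
```

The stop is reached at about 6.5 N. I'll back off gently and lift.

Request:
{"op": "arm_command", "data": {"series": [[0,-0.0005,0,0,0,0],[0,-0.0005,0,0,0,0],[0,-0.001,0,0,0,0],[0,-0.006,0,0,0,0],[0,-0.012,0,0,0,0]]}}

```text
t: 10.55
ee_pos: [588.4, -113.5, 36.2]
ee_rot: [[-1.0, -0.018, -0.0], [-0.018, 1.0, 0.0], [0.0, 0.0, -1.0]]
contact_force: [-0.1, -1.0, -0.6]
width: 0.004
```

Request:
{"op": "arm_command", "data": {"series": [[0,-0.01,-0.03,0,0,0],[0,0,-0.05,0,0,0],[0,0,-0.05,0,0,0],[0,0,-0.05,0,0,0],[0,0,-0.04,0,0,0]], "gripper": 0.0854}}

```text
t: 11.18
ee_pos: [588.7, -124.0, 258.6]
ee_rot: [[-1.0, -0.017, 0.001], [-0.017, 1.0, -0.0], [-0.001, -0.0, -1.0]]
contact_force: [0.3, 0.2, -0.4]
width: 0.998
```

```bash
python3 st.py; python3 bm.py p3; python3 -c "
from h import *
save('wrist','w3')
for l in ['cap_center','pin_top','screw']:
    print(l,[(np.round(r['at'],1),round(r['confidence'],2)) for r in cams.landmark_of('wrist',l)][:3])
"
```

```text
11.18 [ 588.7 -124.   258.6] yaw -179.02 tilt [ 1.3e-03 -2.0e-04 -1.0e+00] q [-0.285  0.419  1.481  0.     1.24  -1.873] F [ 0.34  0.25 -0.41] M [-0.    -0.032 -0.011] w 0.998
scene near end [-112.47291297 -111.34139928] y [-22.96417947  16.40193591] 507
side near end [-110.29085191 -108.07017934] y [-17.94498395  17.84665133] 343
cap_center [(array([584.7,  31.5, 160.6]), 0.94)]
pin_top [(array([585.9,  29.2, 183.4]), 0.59)]
screw [(array([5.823e+02, 2.700e+01, 2.000e-01]), 0.93), (array([590.9,  -9.4,  33.7]), 0.69)]
```

View pics/w3.png

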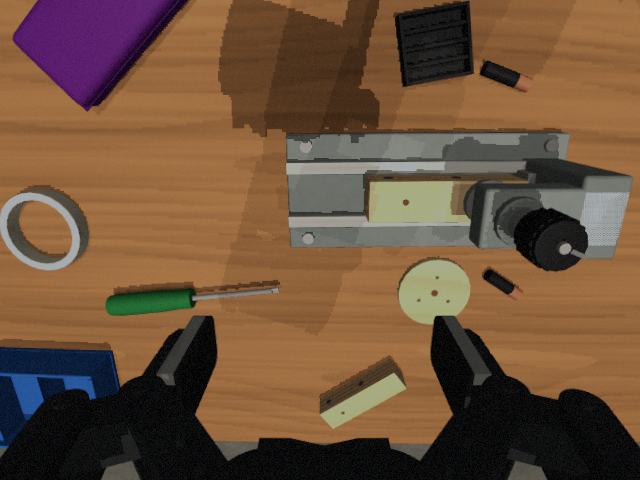

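The wrist picture shows the beam's near end about where home puts it (pixel ~(365,200)), the cap at (550,240) and its pin at (565,249). I'll move above the cap and rotate to the start of the turning range.

Request:
{"op": "arm_command", "data": {"series": [[0,0.031,0,0,0,0],[0,0.031,0,0,0,0],[0,0.031,0,0,0,0],[0,0.031,0,0,0,0],[0,0.029,0,0,0,0]]}}

```text
t: 12.1
ee_pos: [585.5, 30.5, 254.8]
ee_rot: [[-1.0, -0.018, -0.002], [-0.018, 1.0, 0.0], [0.002, 0.0, -1.0]]
contact_force: [0.5, 0.3, -0.4]
width: 0.998
```

Request:
{"op": "arm_command", "data": {"series": [[0,0,0,0,0,-0.82],[0,0,0,0,0,-0.82],[0,0,0,0,0,-0.82],[0,0,0,0,0,-0.82],[0,0,0,0,0,-0.82]]}}

```text
t: 12.72
ee_pos: [585.5, 29.5, 254.8]
ee_rot: [[-0.829, -0.559, -0.003], [-0.559, 0.829, 0.0], [0.002, 0.002, -1.0]]
contact_force: [0.0, 0.5, -0.1]
width: 1.005
```

Request:
{"op": "arm_command", "data": {"series": [[0,0,0,0,0,-0.82],[0,0,0,0,0,-0.82],[0,0,0,0,0,-0.82],[0,0,0,0,0,-0.82],[0,0,0,0,0,-0.82]]}}

```text
t: 13.35
ee_pos: [585.5, 29.5, 254.8]
ee_rot: [[-0.394, -0.919, -0.003], [-0.919, 0.394, 0.0], [0.001, 0.002, -1.0]]
contact_force: [-0.1, 0.1, 0.8]
width: 1.0
```

```bash
python3 st.py; python3 -c "
from h import *
cal=cams.get_calibration('wrist')
im,d=save('wrist','w4')
for l in ['cap_center','pin_top']:
    print(l,[(np.round(r['at'],1),round(r['confidence'],2)) for r in cams.landmark_of('wrist',l)][:3])
P=cloud('wrist',d,cal)
m=(d>0)&(np.hypot(P[...,0]-587,P[...,1]-29)<26)&(P[...,2]>150)&(P[...,2]<200)
print(np.histogram(P[m][:,2],np.arange(150,192,2)))
t=m&(abs(P[...,2]-np.median(P[m][:,2]))<4)
print(np.median(P[m][:,2]),P[t].mean(0),cv2.minEnclosingCircle(P[t][:,:2].astype(np.float32)))
"
```

```text
13.35 [585.5  29.5 254.8] yaw -113.19 tilt [-2.6e-03  2.0e-04 -1.0e+00] q [-0.029  0.396  1.526  0.     1.223 -2.766] F [-0.08  0.12  0.76] M [-0.027  0.028  0.022] w 1.0
cap_center [(array([585.1,  31.9, 160.1]), 0.87)]
pin_top [(array([585.5,  30.8, 183.5]), 0.59)]
(array([   5,   30,   37,   36,   42,   46,   36,   51,   44,   53,   55,
         65,  208,  240, 1939,  149,  106,    4,    0,    0]), array([150, 152, 154, 156, 158, 160, 162, 164, 166, 168, 170, 172, 174,
       176, 178, 180, 182, 184, 186, 188, 190]))
178.69882845774333 [585.56635775  26.09919034 178.77235544] ((585.989990234375, 27.560483932495117), 19.45545196533203)
```

View pics/w4.png

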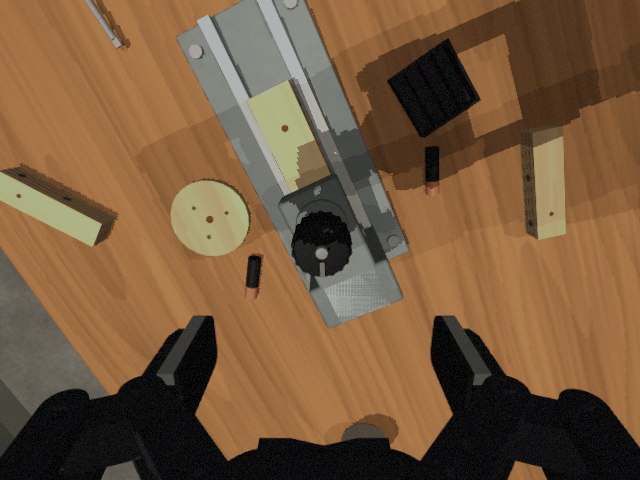

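```bash
python3 -c "
from h import *
cal=cams.get_calibration('wrist')
C=np.array(cal['position'])
for zt,uv in [(183,(321,253)),(179,(322,244))]:
    a=px2w('wrist',*uv,100,cal); r=a-C; print(C+r*(zt-C[2])/r[2])
for c in ['scene','side']:
    cams.get_image(c)
    for l in ['cap_center','pin_top']: print(c,l,[np.round(r['at'],1) for r in cams.landmark_of(c,l)])
"
python3 -c "
import cv2
im=cv2.imread('pics/w4.png')[190:310,270:380];cv2.imwrite('pics/w4z.png',cv2.resize(im,None,fx=5,fy=5))"
```

```text
[586.32386424  27.27081472 183.        ]
[584.01526313  23.50252054 179.        ]
scene cap_center [array([586.6,  31.8, 163.9]), array([ 714.7, -273.3,   -0.8])]
scene pin_top [array([583.4,  73.4,  15.8])]
side cap_center [array([580.5,  32.1, 162.3])]
side pin_top []
```

View pics/w4z.png

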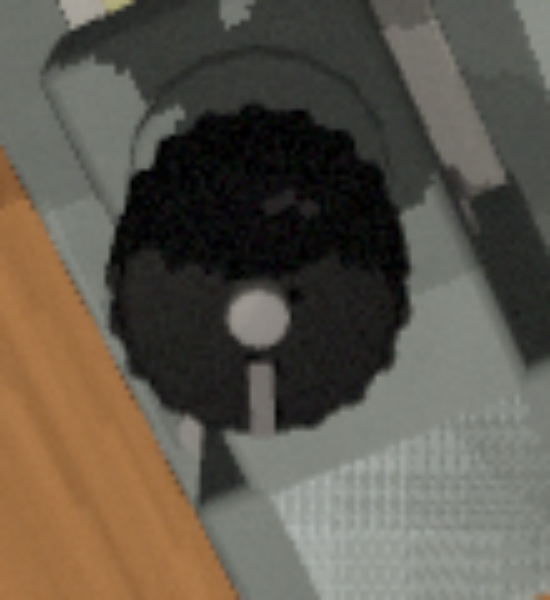

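The zoom shows the pin top at wrist pixel (321.6, 253.6), plus a light index line on the cap that will show how far it turns. The axis is at about (586.2, 28.5), so I'll descend there.

Request:
{"op": "arm_command", "data": {"series": [[0.0006,-0.001,0.03,0,0,0],[0,0,0.03,0,0,0],[0,0,0.03,0,0,0],[0,0,0.017,0,0,0],[0,0,0.006,0,0,0]]}}

```text
t: 14.42
ee_pos: [586.6, 28.6, 142.8]
ee_rot: [[-0.397, -0.918, -0.001], [-0.918, 0.397, 0.0], [0.0, 0.001, -1.0]]
contact_force: [0.3, 0.1, -0.9]
width: 0.997
```

```bash
python3 st.py; python3 -c "
from h import *
save('wrist','w5')
save('side','s5');im=cv2.imread('pics/s5.png')[150:350,220:400];cv2.imwrite('pics/s5z.png',cv2.resize(im,None,fx=3,fy=3))"
```

```text
14.43 [586.6  28.6 142.8] yaw -113.42 tilt [-8.e-04  0.e+00 -1.e+00] q [-0.031  0.519  1.632 -0.     0.991 -2.763] F [ 0.3   0.08 -0.91] M [-0.018 -0.037 -0.005] w 0.997
```

View pics/w5.png

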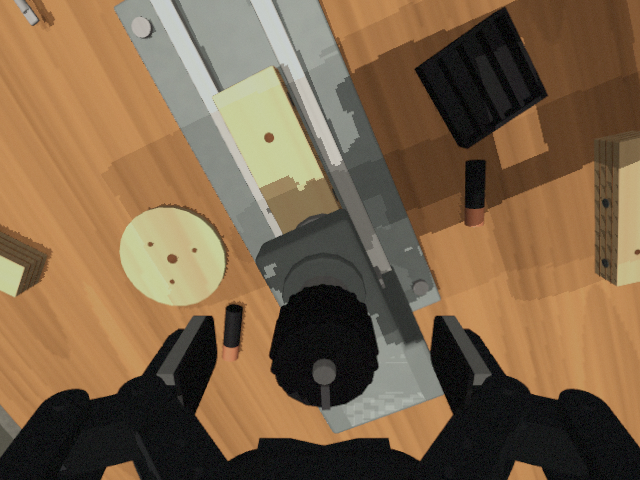

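View pics/s5z.png

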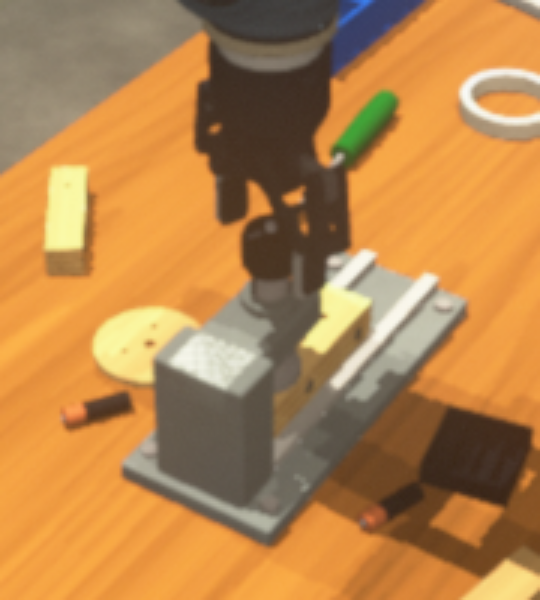

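The cap is centred between the fingers: pin at column 324, fingers symmetric about about 324. Closing.

Request:
{"op": "arm_command", "data": {"series": [[0,0,0,0,0,0],[0,0,0,0,0,0],[0,0,0,0,0,0],[0,0,0,0,0,0],[0,0,0,0,0,0]], "gripper": 0.0, "newtons": 60}}

```text
t: 15.15
ee_pos: [586.8, 28.7, 144.0]
ee_rot: [[-0.397, -0.918, 0.0], [-0.918, 0.397, 0.0], [-0.0, -0.0, -1.0]]
contact_force: [-2.4, 0.3, 4.8]
width: 0.406
```

```bash
python3 st.py; python3 -c "
from h import *
save('wrist','w6');print(state()['contact_force'],state()['moment'])"
```

```text
15.15 [586.8  28.7 144. ] yaw -113.4 tilt [ 5.e-04  1.e-04 -1.e+00] q [-0.03   0.517  1.631  0.     0.992 -2.764] F [-2.41  0.26  4.83] M [0.038 0.422 0.018] w 0.406
[-2.20805046  1.42780393  5.94025883] [0.11094302 0.43604002 0.00880546]
```

View pics/w6.png

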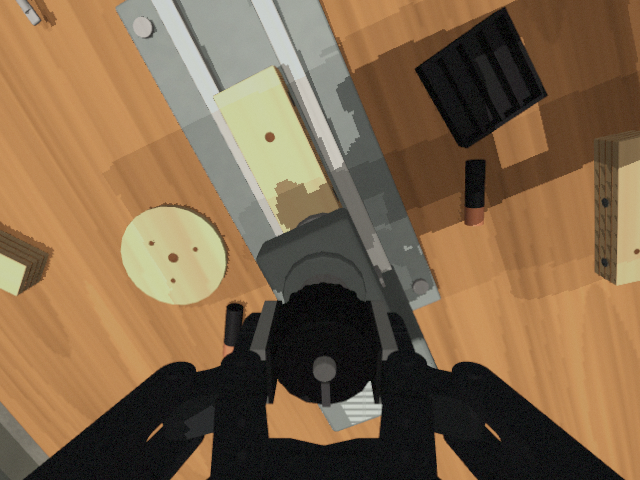

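Gripped at an opening of 0.406 (≈35 mm) with the cap still centred. Turning clockwise now, following the thread down at 0.18 mm per 8°.

Request:
{"op": "arm_command", "data": {"series": [[0,0,0.00018,0,0,1],[0,0,0.00018,0,0,1],[0,0,0.00018,0,0,1],[0,0,0.00018,0,0,1],[0,0,0.00018,0,0,0.5]]}}

```text
t: 15.82
ee_pos: [587.1, 28.4, 143.2]
ee_rot: [[-0.862, -0.506, 0.001], [-0.506, 0.862, -0.0], [-0.001, -0.001, -1.0]]
contact_force: [-0.3, -1.2, 5.0]
width: 0.407
```

```bash
cat > r.py <<'E'
from h import *
M=[];F=[]
for i in range(4):
    s=state(); M.append(s['moment'][2]);F.append(s['contact_force']); cams.get_image('scene') if i<3 else 0
s=state(); R=np.array(s['ee_rot']); print(round(s['t'],2),np.round(s['ee_pos'],1),'yaw',round(np.degrees(np.arctan2(R[1,0],R[0,0])),2),'q6',round(s['joint_positions'][5],3),'Mz',np.round(M,3),round(np.mean(M),3),'F',np.round(np.mean(F,0),1),'tau6',round(s['tau'][5],3),'w',round(s['width'],3))
E
python3 r.py
```

```text
15.97 [587.1  28.4 143.2] yaw -149.42 q6 -2.135 Mz [-0.001  0.006 -0.031 -0.037] -0.015 F [-0.6 -1.4  4.9] tau6 0.301 w 0.406
```

Request:
{"op": "arm_command", "data": {"series": [[0,0,0.00018,0,0,1],[0,0,0.00018,0,0,1],[0,0,0.00018,0,0,1],[0,0,9e-05,0,0,0.5],[0,0,0,0,0,0]]}}

```text
t: 16.6
ee_pos: [587.3, 28.1, 142.6]
ee_rot: [[-0.999, -0.045, 0.002], [-0.045, 0.999, -0.001], [-0.002, -0.001, -1.0]]
contact_force: [-0.3, -3.7, 5.5]
width: 0.405
```

```bash
python3 r.py
```

```text
16.75 [587.2  28.1 142.6] yaw -177.38 q6 -1.647 Mz [-0.001  0.017 -0.043  0.006] -0.005 F [-0.7 -3.5  5.7] tau6 0.017 w 0.408
```

Request:
{"op": "arm_command", "data": {"series": [[0,0,0.00018,0,0,1],[0,0,0.00018,0,0,1],[0,0,9e-05,0,0,0.5],[0,0,0,0,0,0],[0,0,0,0,0,0]]}}

```text
t: 17.38
ee_pos: [587.2, 27.9, 142.1]
ee_rot: [[-0.954, 0.299, 0.001], [0.299, 0.954, -0.001], [-0.002, -0.001, -1.0]]
contact_force: [-0.2, -4.4, 4.3]
width: 0.407
```

```bash
python3 r.py
```

```text
17.52 [587.2  27.9 142.1] yaw 162.62 q6 -1.298 Mz [-0.02   0.002  0.038 -0.005] 0.004 F [-0.6 -4.8  5.4] tau6 0.011 w 0.408
```

```bash
python3 -c "
from h import *
save('wrist','w7');im=cv2.imread('pics/w7.png')[250:450,200:450];cv2.imwrite('pics/w7z.png',cv2.resize(im,None,fx=3,fy=3))"
```

```text
(no output)
```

View pics/w7z.png

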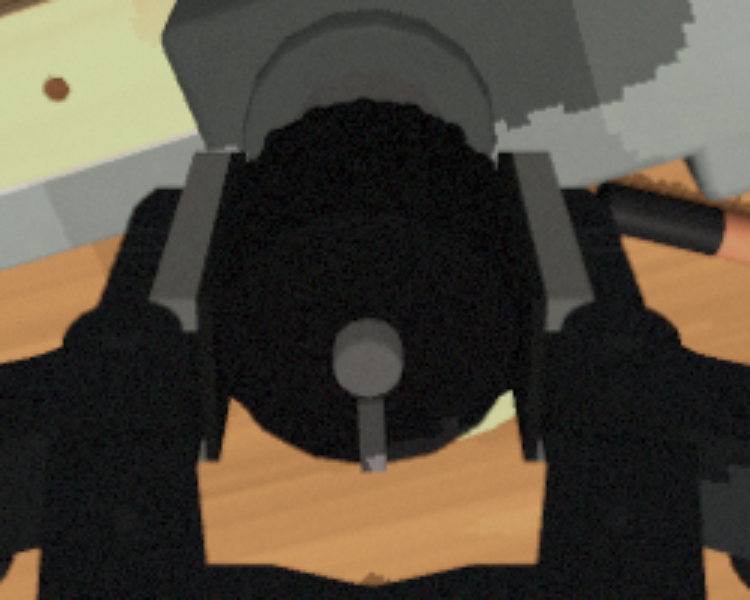

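Request:
{"op": "arm_command", "data": {"series": [[0,0,0.00018,0,0,1],[0,0,9e-05,0,0,0.5],[0,0,0,0,0,0],[0,0,0,0,0,0],[0,0,0,0,0,0]]}}

```text
t: 18.2
ee_pos: [587.1, 27.7, 141.9]
ee_rot: [[-0.871, 0.491, 0.001], [0.491, 0.871, -0.001], [-0.002, -0.001, -1.0]]
contact_force: [-1.5, -5.5, 7.1]
width: 0.406
```

```bash
python3 r.py
```

```text
18.35 [587.1  27.7 141.9] yaw 150.62 q6 -1.089 Mz [0.017 0.019 0.015 0.035] 0.022 F [-1.4 -5.6  6.4] tau6 0.02 w 0.406
```

The index line still points straight down in the gripper view, at (372,430) in the zoom, so the cap turns with the fingers without slipping. Continuing in 12–16° steps.

Request:
{"op": "arm_command", "data": {"series": [[0,0,0.00018,0,0,1],[0,0,0.00018,0,0,1],[0,0,0,0,0,0],[0,0,0,0,0,0],[0,0,0,0,0,0]]}}

```text
t: 18.98
ee_pos: [587.0, 27.6, 141.6]
ee_rot: [[-0.703, 0.712, 0.001], [0.712, 0.703, -0.002], [-0.002, -0.0, -1.0]]
contact_force: [-1.7, -6.7, 7.9]
width: 0.406
```

```bash
python3 r.py
```

```text
19.12 [587.   27.6 141.6] yaw 134.63 q6 -0.809 Mz [0.063 0.122 0.083 0.064] 0.083 F [-2.  -7.   7.8] tau6 0.082 w 0.404
```

Request:
{"op": "arm_command", "data": {"series": [[0,0,0.00018,0,0,1],[0,0,9e-05,0,0,0.5],[0,0,0,0,0,0],[0,0,0,0,0,0],[0,0,0,0,0,0]]}}

```text
t: 19.75
ee_pos: [587.0, 27.5, 141.5]
ee_rot: [[-0.539, 0.842, 0.001], [0.842, 0.539, -0.002], [-0.002, -0.0, -1.0]]
contact_force: [-3.1, -8.1, 9.8]
width: 0.405
```

```bash
python3 r.py
```

```text
19.9 [586.9  27.5 141.5] yaw 122.64 q6 -0.6 Mz [0.206 0.127 0.112 0.19 ] 0.159 F [-3.4 -7.4  9.7] tau6 0.161 w 0.404
```

tau6 and Mz agree and are rising: 0.02, 0.08, 0.16 N·m. At 0.38 N·m/rad, I expect slip near q6 ≈ -0.37. Finer steps from here.

Request:
{"op": "arm_command", "data": {"series": [[0,0,0.00014,0,0,0.8],[0,0,0,0,0,0],[0,0,0,0,0,0],[0,0,0,0,0,0],[0,0,0,0,0,0]]}}

```text
t: 20.52
ee_pos: [586.9, 27.5, 141.4]
ee_rot: [[-0.442, 0.897, 0.001], [0.897, 0.442, -0.002], [-0.002, -0.0, -1.0]]
contact_force: [-4.0, -6.6, 11.2]
width: 0.404
```

```bash
sed -i "s/range(4)/range(8)/;s/i<3/i<7/;s/F=\[\]/F=[];T=[]/;s/s=state(); M.append/s=state(); T.append(s['tau'][5]); M.append/;s/'tau6',round(s\['tau'\]\[5\],3)/'tau6',np.round(T,3)/" r.py; python3 r.py
```

```text
20.88 [586.9  27.5 141.4] yaw 116.25 q6 -0.488 Mz [0.171 0.197 0.149 0.186 0.16  0.189 0.205 0.214] 0.184 F [-4.4 -7.4 10.9] tau6 [0.19  0.19  0.19  0.19  0.19  0.19  0.19  0.189] w 0.404
```

Request:
{"op": "arm_command", "data": {"series": [[0,0,0.0001,0,0,0.6],[0,0,0,0,0,0],[0,0,0,0,0,0],[0,0,0,0,0,0],[0,0,0,0,0,0]]}}

```text
t: 21.5
ee_pos: [586.9, 27.5, 141.4]
ee_rot: [[-0.366, 0.931, 0.001], [0.931, 0.366, -0.002], [-0.002, -0.0, -1.0]]
contact_force: [-4.5, -7.3, 12.3]
width: 0.407
```

```bash
python3 r.py
```

```text
21.85 [586.8  27.5 141.4] yaw 111.45 q6 -0.405 Mz [0.217 0.264 0.243 0.224 0.175 0.233 0.254 0.215] 0.228 F [-4.7 -7.6 11.6] tau6 [0.232 0.232 0.232 0.232 0.232 0.232 0.232 0.232] w 0.404
```

Request:
{"op": "arm_command", "data": {"series": [[0,0,0,0,0,0.3],[0,0,0,0,0,0],[0,0,0,0,0,0],[0,0,0,0,0,0],[0,0,0,0,0,0]]}}

```text
t: 22.48
ee_pos: [586.8, 27.4, 141.4]
ee_rot: [[-0.326, 0.945, 0.001], [0.945, 0.326, -0.002], [-0.002, -0.0, -1.0]]
contact_force: [-5.3, -8.5, 11.5]
width: 0.405
```

```bash
sed -i "s/range(8)/range(2)/;s/i<7/i<1/" r.py; python3 r.py
```

```text
22.52 [586.8  27.5 141.4] yaw 109.05 q6 -0.363 Mz [0.27  0.268] 0.269 F [-5.1 -8.2 11.8] tau6 [0.251 0.251] w 0.405
```

Request:
{"op": "arm_command", "data": {"series": [[0,0,0,0,0,0.3],[0,0,0,0,0,0],[0,0,0,0,0,0],[0,0,0,0,0,0],[0,0,0,0,0,0]]}}

```text
t: 23.15
ee_pos: [586.8, 27.4, 141.4]
ee_rot: [[-0.287, 0.958, 0.0], [0.958, 0.287, -0.002], [-0.002, -0.0, -1.0]]
contact_force: [-4.9, -7.7, 12.8]
width: 0.403
```

```bash
python3 r.py
```

```text
23.2 [586.8  27.5 141.4] yaw 106.65 q6 -0.321 Mz [0.271 0.278] 0.275 F [-4.8 -7.1 12.1] tau6 [0.253 0.253] w 0.407
```

Request:
{"op": "arm_command", "data": {"series": [[0,0,0,0,0,0.3],[0,0,0,0,0,0],[0,0,0,0,0,0],[0,0,0,0,0,0],[0,0,0,0,0,0]]}}

```text
t: 23.82
ee_pos: [586.8, 27.5, 141.4]
ee_rot: [[-0.246, 0.969, 0.0], [0.969, 0.246, -0.002], [-0.002, -0.0, -1.0]]
contact_force: [-5.0, -8.8, 11.5]
width: 0.402
```

```bash
python3 r.py
```

```text
23.88 [586.8  27.4 141.4] yaw 104.25 q6 -0.279 Mz [0.206 0.207] 0.206 F [-5.4 -8.2 11.5] tau6 [0.253 0.253] w 0.407
```

Torque plateaus at 0.253 N·m from q6 ≈ -0.36, so slip is about 0.08 rad so far. I'll check the fingers aren't slipping on the cap, then add about 11°.

```bash
python3 -c "
from h import *
save('wrist','w8');im=cv2.imread('pics/w8.png')[250:450,200:450];cv2.imwrite('pics/w8z.png',cv2.resize(im,None,fx=3,fy=3))"
```

```text
(no output)
```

View pics/w8z.png

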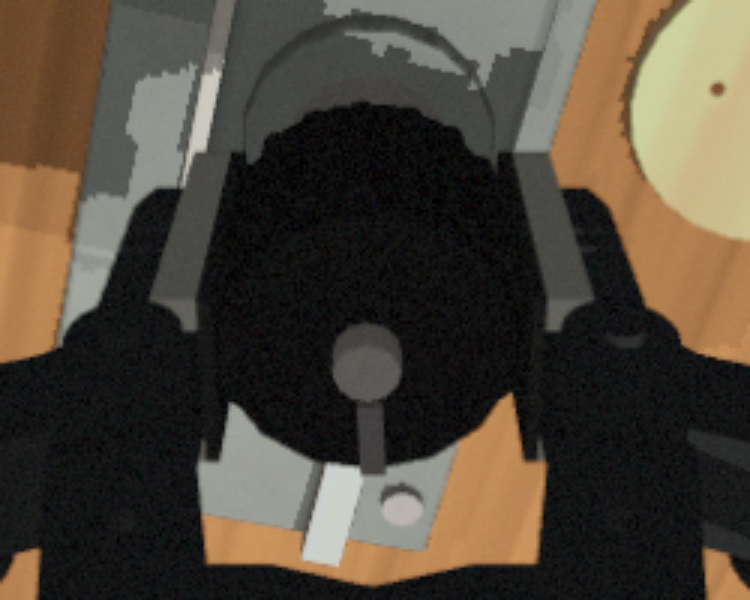

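The index line is still aligned with the gripper at (370,440), so it is the clutch that slips.

Request:
{"op": "arm_command", "data": {"series": [[0,0,0,0,0,0.7],[0,0,0,0,0,0],[0,0,0,0,0,0.7],[0,0,0,0,0,0],[0,0,0,0,0,0]]}}

```text
t: 24.55
ee_pos: [586.6, 27.5, 141.4]
ee_rot: [[-0.053, 0.999, 0.0], [0.999, 0.053, -0.002], [-0.002, -0.0, -1.0]]
contact_force: [-6.2, -8.5, 13.0]
width: 0.405
```

```bash
python3 r.py; python3 -c "
from h import *
save('wrist','w9');im=cv2.imread('pics/w9.png')[250:450,200:450];cv2.imwrite('pics/w9z.png',cv2.resize(im,None,fx=3,fy=3))"
```

```text
24.6 [586.6  27.4 141.4] yaw 93.05 q6 -0.084 Mz [0.206 0.178] 0.192 F [-5.8 -9.  12.6] tau6 [0.268 0.251] w 0.404
```

View pics/w9z.png

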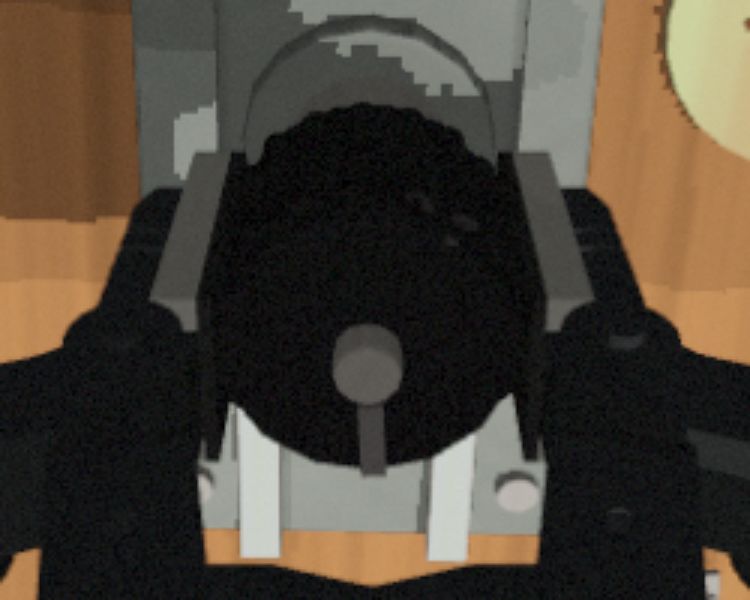

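Slip is about 0.28 rad, with the line still aligned at (370,440). Releasing and lifting away.

Request:
{"op": "arm_command", "data": {"series": [[0,0,0,0,0,0],[0,0,0,0,0,0],[0,0,0,0,0,0],[0,0,0,0,0,0],[0,0,0,0,0,0]], "gripper": 0.0854}}

```text
t: 25.28
ee_pos: [586.7, 28.7, 140.1]
ee_rot: [[-0.052, 0.999, -0.0], [0.999, 0.052, 0.0], [0.0, -0.0, -1.0]]
contact_force: [-0.8, 0.6, -0.6]
width: 0.998
```

Request:
{"op": "arm_command", "data": {"series": [[0,0,-0.01,0,0,0],[0,0,-0.03,0,0,0],[0,0,-0.04,0,0,0],[0,0,-0.04,0,0,0],[0,0,-0.02,0,0,0]]}}

```text
t: 25.9
ee_pos: [587.2, 28.6, 283.4]
ee_rot: [[-0.052, 0.999, 0.004], [0.999, 0.052, -0.0], [-0.0, 0.004, -1.0]]
contact_force: [-0.6, -0.6, -0.1]
width: 0.997
```

```bash
python3 r.py; python3 bm.py p10;  python3 -c "
from h import *
save('wrist','w10')"
```

```text
25.95 [587.8  28.6 285.2] yaw 93.0 q6 -0.083 Mz [-0.067 -0.011] -0.039 F [-0.1 -0.3  1.3] tau6 [-0.  0.] w 1.003
scene near end [-112.82226428 -112.0916596 ] y [-23.13733282  16.03345813] 502
side near end [-110.12770801 -108.57970521] y [-19.48853753  17.89435092] 330
```

View pics/w10.png

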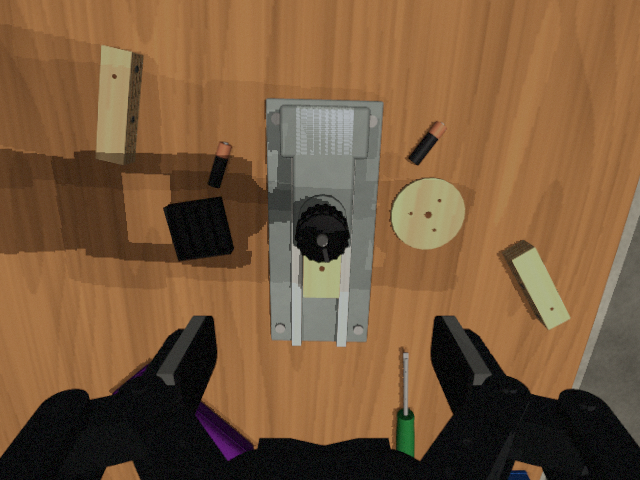

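View pics/p10side.png

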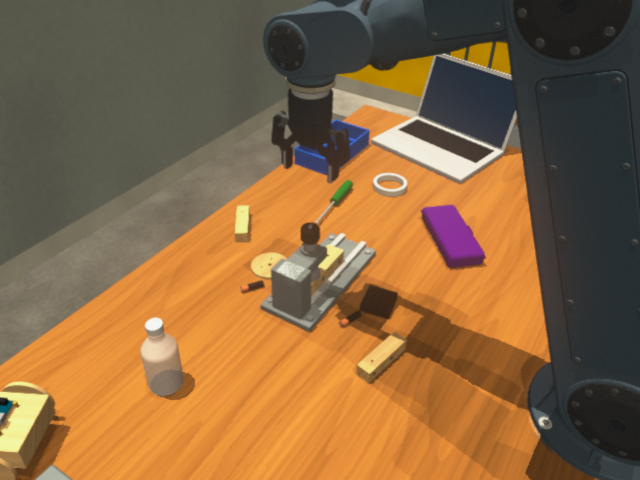

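The pictures show the beam still home and the bystanders where they were. The cap has sprung back by roughly 10° (index line at (326,255)), as expected, and the arm is clear. Handing in.

```bash
python3 -c "
from h import *
print(workorder.sign_off(), state()['t'])"
```

```text
the job is handed in; nothing more can be done
the job is handed in; nothing more can be done
```

I pushed the beam home against the stop and clamped it by turning the cap clockwise until the clutch slipped. The job is handed in at about 26 s; sign-off reports no verdict.

- **Beam:** the force at the stop peaked at about 6.5 N. After clamping, the two cameras put its near end at x ≈ -112 and -109 mm in the press frame, against about -110 mm for home.
- **Clutch:** I turned the cap about 2.7 rad in one grip. The wrist torque rose to a plateau of 0.25 N·m, and I stopped about 0.28 rad (16°) after the plateau began. The slip is worked out from that torque and the turn angle; the pin's 0.3 mm rise is too small to check in the cameras.
- **Grip:** the index line on the cap stayed aligned with the gripper, so the fingers did not slip on it.
- **After release:** the cap sprang back roughly 10°, as expected, and the force readings returned to about zero. The other things I could see in the last pictures looked undisturbed.
- **Disagreements:** the Mz readings were noisy, falling from 0.27 to about 0.2 N·m during the plateau, so I relied on the steadier joint-6 torque. The force pressing the foot on the beam was not measured directly.

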